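Set out the serving boards at the coffee station

ROBOT

A 6-joint arm with a two-finger parallel gripper is mounted at the origin on the work surface. World frame = base frame: x ahead of the robot, y to its left, z up, the work surface at z = 0. Lengths are in m, angles in degrees, forces in N, time in s.
With the tool pointing down it reaches from about 0.375 to 0.9 m from the base axis. Payload 3.1 kg.
Tool frame: the origin (TCP) lies on the centre line of the jaws, within the pads' length; the fingertips stand 8 mm ahead of it and the grasp point (between the pads) lies 11 mm behind it (manip.finger_overhang is the distance from the TCP to the fingertips, in m); z points along the fingers, y is the line along which they close (so a half turn about z gives the same grasp; the last joint's range is limited). The gripper opens to 87 mm and grips with 3 to 60 N. Pads are 19 mm wide; open, the fingers measure 117 mm over their backs; the gripper's body (75 mm by 190 mm) begins 51 mm behind the grasp point.
Start: joints at [-77.435, 30.224, 82.088, -0, 67.689, -10.227], TCP at [0.242, -0.576, 0.231] pointing down, gripper open.
Joint ranges: [-176.69, 176.69], [-43.24, 126.21], [12.49, 139.97], [-82, 262], [0, 151.66], [-163.58, 163.58]. Speed limits (degrees/s): [159.86, 159.86, 180, 180, 180, 180].

INTERFACE

Orientations are given as [roll, pitch, yaw] about the fixed x, y, z axes, in that order (R = Rz(yaw) Ry(pitch) Rx(roll)).
In Python, from bench import manip gives the robot as it stands.
- The arm moves only by the shell command python3 -m jog 'ROWS' [FORCE]. ROWS is JSON, a list of rows, each a list of 5 numbers: the shift along the tool's x, y, z in m, then the turn about the tool's z in rad, then the gripper's target within -1 to 1 (fully open at 1, half-way at 0, shut at -1). A call has 1 to 10 rows; each row shifts and turns the commanded pose from where the row before left it, along the tool's axes as they then stand; what a row does not reach is not made up. A row lasts 1/12 s, in which the tool goes at most 41.7 mm and 7.16 degrees, less where a joint would pass 70% of its speed; a pose out of reach is approached as far as the arm can. A call with a gripper value outside its range is refused whole. The fingers move at their own pace and stop on an object; FORCE is the grip in N (left out, the last holds). Time passes only in rows, so rows that do not move let the fingers close. It gives the time, the measured TCP pose, the force, the opening and the grip force at its end, in the units of the state.
- manip.state(): the state, without advancing time (a new reading comes with each control period).
- manip.capture(name): name is "side" or "top"; returns the picture (480x640x3 uint8, red, green, blue); there is no depth.
- manip.calibration(name): a dict with "intrinsics" (3x3 intrinsics, pixels), "dist" ([k1, k2, p1, p2, k3] as OpenCV has them; the pictures are not rectified), "view" (4x4, takes a point from world to camera coordinates). Camera axes: x right, y up, looking along -z (the intrinsics and any distortion apply to the point x, -y, -z); pixel columns grow to the right and rows downward; lengths in m; the calibration is good to about 2 mm. A picture is of the moment at which its call begins. calibration takes no time and is no camera call.
- manip.job_done(): hands the job in; it is judged then, once.
The state is a dict: "clock": time; "qpos": joint angles; "qvel": joint speeds; "effort": joint torques, N m; "tool_pos": TCP position; "tool_rot": TCP orientation; "contact_force": force on the tool from outside, world axes, zero at the start; "wrist_torque": the same for the moment, N m; "width": finger opening in m; "grip_force": force on a finger pad.
Only numpy, scipy, OpenCV 4.12 (cv2) and the standard library are available. Lean on these libraries where they do the work, as an engineer would, in place of code of your own. Each camera call takes 0.05 s, during which the arm holds its last target. There are 200 camera calls.

TASK

Set out all the wooden serving boards stored in the black rack: they fit too closely in their bays to be gripped there, so slide a board until its end stands out over the rack's front edge, then take it by that end. Lay the long boards on the deep mat and the short boards on the shallow mat, each flat on its mat and wholly on it, lengthways in line with the mat's depth, side by side without overlapping. Leave the other things on the counter where they are.

Things in the scene. Friction and masses are not known exactly. Their poses are not given: they have to be found in the camera images.
- rack: Fixed black rack, 220 mm deep (its x), 278 mm wide (its y). Origin: centre of its underside on the counter; x points from its open front to its back. Deck 60 mm above the counter; five ribs (6 mm thick, tops at 76 mm) part it into four bays 62 mm wide, centred at y = -102, -34, 34, 102 mm, one board lengthways in each. Back wall (top at 90 mm) begins at x = 100 mm.
- rack_edge (a point): Middle of the rack's front edge, at deck height (60 mm above the counter), at the rack's x = -110 mm. Here the bays are open and the deck ends: the rack's face drops straight to the counter. Axes as the rack's. At the start the boards lie wholly on the deck behind this edge, with at least 35 mm of free deck between each board and the back wall; they slide easily on it.
- mat_deep: Fixed thin grey mat for the long boards, 200 mm deep (its x), 240 mm wide (its y), 2 mm thick, on one side of the rack (left or right). Origin: centre of its underside, on the counter. Boards lie on it with their length along its x, side by side along its y; there is room for two.
- mat_shallow: Fixed thin grey mat for the short boards, 150 mm deep (its x), 240 mm wide (its y), 2 mm thick, on the other side of the rack. Origin: centre of its underside, on the counter. Boards lie on it with their length along its x, side by side along its y; there is room for two.
- long_a_mid (a point): Centre (half-way up) of a long brown wooden serving board, a plain flat slab 150 mm long (its x), 60 mm wide (its y), 7 mm thick (its z), about 90 g. May be absent.
- long_b_mid (a point): Centre (half-way up) of a long brown wooden serving board, a plain flat slab 150 mm long (its x), 60 mm wide (its y), 7 mm thick (its z), about 90 g. May be absent.
- short_a_mid (a point): Centre (half-way up) of a short brown wooden serving board, a plain flat slab 100 mm long (its x), 60 mm wide (its y), 7 mm thick (its z), about 60 g. May be absent.
- short_b_mid (a point): Centre (half-way up) of a short brown wooden serving board, a plain flat slab 100 mm long (its x), 60 mm wide (its y), 7 mm thick (its z), about 60 g. May be absent.
- mug: Bystander: a white ceramic mug, 80 mm wide, 90 mm high, on the counter nearer the robot than the rack, to its right. Origin: centre of its underside.
- jar: Bystander: a closed amber glass jar, 70 mm wide, 100 mm high, on the counter nearer the robot than the rack, to its left. Origin: centre of its underside.
- cups: Bystander: an upright stack of white paper cups, 85 mm wide, 171 mm high, beyond the right-hand mat. Origin: centre of its underside.
- tin: Bystander: a plain aluminium tin, 76 mm wide, 120 mm high, beyond the left-hand mat. Origin: centre of its underside.
- bowl: Bystander: a blue ceramic bowl, 120 mm wide, 50 mm high, beyond the rack. Origin: centre of its underside.
- spoon: Bystander: a steel spoon lying on the counter, beyond the rack. Origin: on the spoon.
Things that resemble listed ones, but are neither listed nor needed, are in the scene too. Leave any blue, purple or red look-alike of the part that bears long_a_mid alone.

How it is judged:
By the outcome, as a careful person would: the job done as asked, in the order asked, and still so for the second after the job is handed in, with the robot touching nothing.
Of long_a, long_b, short_a, short_b only 3 to 4 are there at a start; the rules pass over those that are not, and their reading is None.
At some moment in a run one of long_a, long_b, short_a, short_b may be knocked a few centimetres aside while the robot is not near it.
Once in a run the grip may slacken for a moment while it holds something.
It also fails if it takes over 210 s, if anything falls off the work surface, if the arm or the gripper's body presses on something with over 40 N, if the wrist force passes 120 N, or if a joint passes its speed limit or range.

## Working session

There is one attempt and no reset: what is moved stays moved. The work goes in short steps, Python scripts to look and compute and a shell command to move; the robot and the scene stay as the last step left them, time stands still between calls to the robot, and variables do not carry over. Pictures are saved under pics/ and viewed, at most 14 in all, crops included, and the job is handed in when it is done.

```bash
ls; mkdir -p pics; python3 - <<'E'
from bench import manip
import cv2
for n in("top","side"):
    im=manip.capture(n); cv2.imwrite(f"pics/{n}0.png",im[...,::-1])
    c=manip.calibration(n); print(n,c)
print(manip.state())
E
```

```text
pics
top {'intrinsics': array([[556.09539031,   0.        , 313.36296503],
       [  0.        , 556.09539031, 238.49592406],
       [  0.        ,   0.        ,   1.        ]]), 'dist': array([-0.15708658,  0.        ,  0.        ,  0.        ,  0.        ]), 'view': array([[-2.78310407e-02, -9.99608319e-01, -2.93953584e-03,
        -1.60529178e-02],
       [ 9.98198729e-01, -2.79479067e-02,  5.30868424e-02,
        -5.17864881e-01],
       [-5.31482031e-02, -1.45677887e-03,  9.98585573e-01,
        -1.48779332e+00],
       [ 0.00000000e+00,  0.00000000e+00,  0.00000000e+00,
         1.00000000e+00]])}
side {'intrinsics': array([[489.97739865,   0.        , 310.82481473],
       [  0.        , 489.97739865, 236.66833079],
       [  0.        ,   0.        ,   1.        ]]), 'dist': array([0.01923914, 0.        , 0.        , 0.        , 0.        ]), 'view': array([[-0.97223449, -0.23368308, -0.01234127,  0.50426773],
       [ 0.16479562, -0.72116534,  0.67287663, -0.19115553],
       [-0.16613998,  0.65216008,  0.73965177, -0.95191395],
       [ 0.        ,  0.        ,  0.        ,  1.        ]])}
{'clock': 0.1, 'qpos': array([-7.74346655e+01,  3.02734144e+01,  8.21495543e+01, -2.18238766e-03,
        6.76897008e+01, -1.02270685e+01]), 'qvel': array([ 0.05836974, -0.16396041, -0.10511319,  0.03542596,  0.05865865,
       -0.04876773]), 'effort': array([-7.31902164e-04, -4.40985954e+01, -1.77150589e+01,  6.35531824e-02,
        5.34087466e-02, -3.98706118e-05]), 'tool_pos': array([ 0.24199646, -0.57554217,  0.22966906]), 'tool_rot': array([-1.79888762e+02, -1.80190814e-02,  2.27932160e+01]), 'contact_force': array([-0.89652302, -0.19382225,  0.20439334]), 'wrist_torque': array([ 0.01414308,  0.05327194, -0.01064143]), 'grip_force': 0.0, 'width': 0.08722876727677722}
```

View pics/top0.png

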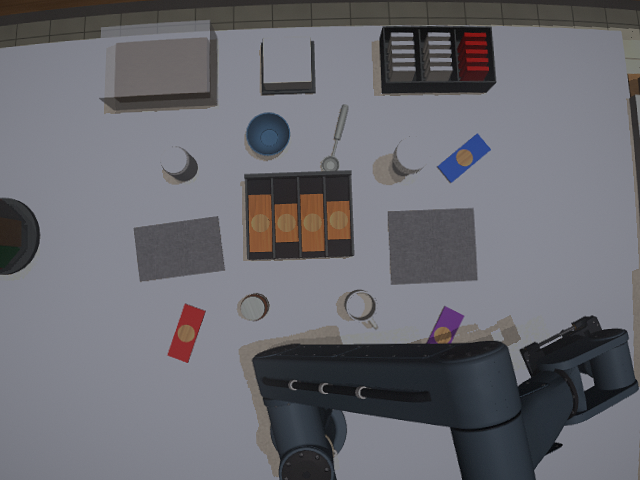

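View pics/side0.png

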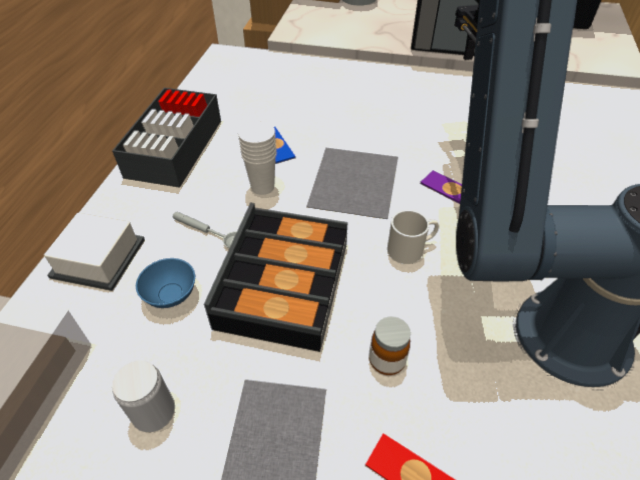

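The side and top views show four orange-brown boards in the rack (top view px): long (260,222), short (286,222), long (312,222) and short (339,220). The look-alikes are red (186,333), blue (464,158) and purple (445,328). The right mat (433,246) looks deeper than the left one (180,249).

```bash
cat > h.py <<'E'
import numpy as np,cv2
from bench import manip
def world(px,z,name="top"):
    c=manip.calibration(name); V=c["view"]
    u=cv2.undistortPoints(np.array(px,float).reshape(-1,1,2),c["intrinsics"],c["dist"]).reshape(-1,2)
    d=np.c_[u[:,0],-u[:,1],-np.ones(len(u))]@V[:3,:3]
    o=-V[:3,:3].T@V[:3,3]
    return o+d*((z-o[2])/d[:,2])[:,None]
def pix(p,name="top"):
    c=manip.calibration(name); q=np.atleast_2d(p)@c["view"][:3,:3].T+c["view"][:3,3]
    q=q*[1,-1,-1]
    return cv2.projectPoints(q,np.zeros(3),np.zeros(3),c["intrinsics"],c["dist"])[0].reshape(-1,2)
def rects(mask,z,name="top",amin=300):
    out=[]
    for c in cv2.findContours(mask.astype(np.uint8),0,cv2.CHAIN_APPROX_NONE)[0]:
        if cv2.contourArea(c)<amin: continue
        w=world(c.reshape(-1,2),z,name)[:,:2]
        (x,y),(a,b),t=cv2.minAreaRect((w*1000).astype(np.float32))
        if a<b: a,b,t=b,a,t-90   # t: direction of long side
        t=(t+90)%180-90
        out.append((round(x,1),round(y,1),round(a,1),round(b,1),round(t,1)))
    return out
def boards(im,z,name="top",amin=300):
    h=cv2.cvtColor(im,cv2.COLOR_RGB2HSV)
    m=(h[...,0]>5)&(h[...,0]<22)&(h[...,1]>110)&(h[...,2]>110)
    return rects(cv2.morphologyEx(m.astype(np.uint8),cv2.MORPH_CLOSE,np.ones((3,3))),z,name,amin)
E
python3 - <<'E'
from h import *
im=cv2.imread("pics/top0.png")[...,::-1]; h=cv2.cvtColor(np.ascontiguousarray(im),cv2.COLOR_RGB2HSV)
print("boards",boards(np.ascontiguousarray(im),.067))
g=(h[...,1]<40)&(h[...,2]>70)&(h[...,2]<125)
print("mats",[r for r in rects(cv2.medianBlur(g.astype(np.uint8),5),.002,amin=2000)])
k=(h[...,2]<70); k[:165]=0;k[265:]=0;k[:,:240]=0;k[:,360:]=0
k=cv2.morphologyEx(k.astype(np.uint8),cv2.MORPH_CLOSE,np.ones((25,25)))
print("rack@76",rects(k,.076))
cv2.imwrite("pics/c1.png",cv2.resize(im[150:320,120:490,::-1],None,fx=2.15,fy=2.15,interpolation=2))
E
```

```text
boards [(558.1, 40.0, 99.0, 58.2, 1.7), (561.0, -96.3, 99.5, 57.6, -1.6), (559.2, 107.7, 147.3, 57.7, -1.1), (557.8, -28.2, 146.7, 57.4, -1.5)]
mats [(73.3, 15.5, 380.5, 281.5, 9.5), (500.6, 341.4, 240.6, 152.2, -83.8), (489.4, -355.9, 241.7, 201.8, -89.0), (1043.6, -98.9, 1891.6, 304.7, -89.9)]
rack@76 [(576.6, 6.0, 275.8, 224.8, -89.6)]
```

View pics/c1.png

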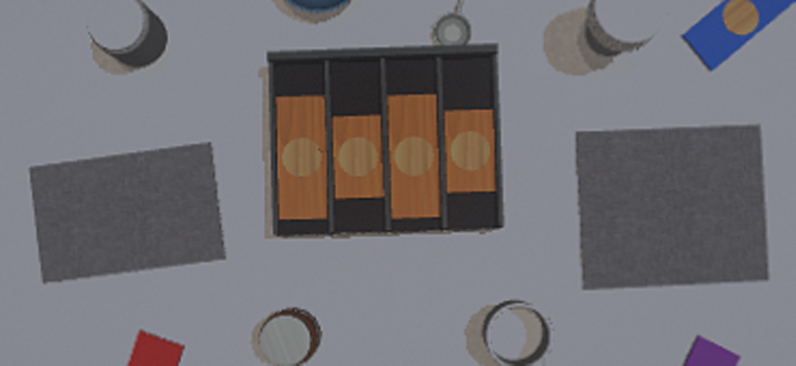

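The crop confirms two long and two short plain brown boards in the bays. The candidates were brown (260,222), (286,222), (312,222) and (339,220). Red (186,333), blue (464,158) and purple (445,328) are look-alikes, so I leave them alone. The sizes measured match the task: boards 147/99 x 58 mm, deep mat 202x242 mm on the right, shallow mat 152x241 mm on the left. The first board is the rightmost short one: I'll go behind it with the jaws shut and push it forward.

```bash
python3 -m jog '[[0,0,0,0.12,-1],[0,0,0,0.12,-1],[0,0,0,0.12,-1],[0,0,0,0.038,-1],[0,0,0,0,-1],[0,0,0,0,-1]]' 20
python3 -m jog '[[0.025,-0.03,0,0,-1],[0.025,-0.03,0,0,-1],[0.025,-0.03,0,0,-1],[0.025,-0.03,0,0,-1],[0.025,-0.03,0,0,-1],[0.025,-0.03,0,0,-1],[0.025,-0.03,0,0,-1],[0.025,-0.03,0,0,-1],[0,0,0,0,-1]]'
```

```text
clock: 0.6
tool_pos: [0.2421, -0.5759, 0.2301]
tool_rot: [-179.9, 0.0, 0.1]
contact_force: [0.4, 0.3, -0.2]
width: 0.055
grip_force: 0.0
clock: 1.35
tool_pos: [0.4454, -0.3301, 0.2305]
tool_rot: [-179.8, -0.1, 0.4]
contact_force: [-0.3, -0.6, 0.5]
width: 0.0019
grip_force: 0.0
```

```bash
python3 -m jog '[[0.0243,-0.0293,0,0,-1],[0.0243,-0.0293,0,0,-1],[0.0243,-0.0293,0,0,-1],[0.0243,-0.0293,0,0,-1],[0.0243,-0.0293,0,0,-1],[0.0243,-0.0293,0,0,-1],[0.0243,-0.0293,0,0,-1],[0.0243,-0.0293,0,0,-1],[0,0,0,0,-1],[0,0,0,0,-1]]' 
python3 -m jog '[[0,0,0.03,0,-1],[0,0,0.03,0,-1],[0,0,0.03,0,-1],[0,0,0.03,0,-1],[0,0,0,0,-1]]'
python3 - <<'E'
from h import *
im=manip.capture("side"); cv2.imwrite("pics/s1.png",cv2.resize(im[130:350,180:480,::-1],None,fx=2.6,fy=2.6,interpolation=2))
print(boards(im,.067,"side")); print(boards(manip.capture("top"),.067))
E
```

```text
clock: 2.18
tool_pos: [0.6373, -0.1003, 0.2301]
tool_rot: [180.0, 0.0, 0.2]
contact_force: [-0.7, 0.1, 0.6]
width: 0.0004
grip_force: 0.0
clock: 2.6
tool_pos: [0.631, -0.1022, 0.1044]
tool_rot: [-179.8, 0.8, -0.1]
contact_force: [-1.5, 1.0, -0.6]
width: 0.0007
grip_force: 0.0
[(279.1, 337.6, 44.6, 27.7, 13.5), (559.1, 107.3, 151.6, 56.2, 0.0), (558.2, 38.7, 100.7, 55.1, 0.9), (556.2, -28.8, 150.6, 55.0, 0.4), (560.8, -97.7, 101.4, 54.4, 0.9), (-261.3, -1292.4, 402.4, 121.5, 79.9), (1231.1, -608.9, 1498.7, 730.4, -53.7)]
[(565.7, 107.6, 134.2, 57.7, -1.1)]
```

View pics/s1.png

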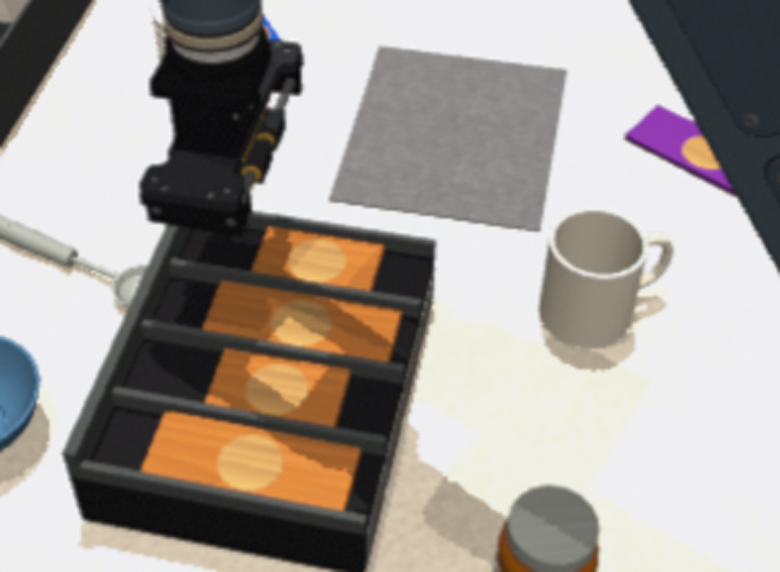

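```bash
python3 - <<'E'
from h import *
print("cups",world([[408,152]],.171),world([[261,186]],.0,"side"), world([[257,133]],.171,"side"))
print("tin",world([[176,161]],.12)," mug",world([[360,305]],.09)," jar",world([[253,307]],.1), "rackfront side", world([[348,229],[320,342]],.076,"side"),"ft", world([[349,222]],.076,"side"))
print(manip.state()["tool_pos"],manip.state()["contact_force"])
E
```

```text
cups [[ 0.71506395 -0.26907247  0.171     ]] [[ 0.71732936 -0.28093032  0.        ]] [[ 0.70835234 -0.27203299  0.171     ]]
tin [[0.72022528 0.31571325 0.12      ]]  mug [[ 0.33976115 -0.14496571  0.09      ]]  jar [[0.34274976 0.12747365 0.1       ]] rackfront side [[ 0.46285587 -0.11106122  0.076     ]
 [ 0.46071338  0.16804382  0.076     ]] ft [[ 0.46456955 -0.13194571  0.076     ]]
[ 0.63530276 -0.10301833  0.10982494] [-0.7715599   0.0780924   0.08555612]
```

```bash
python3 -m jog '[[0,-0.005,0.015,0,-1],[0,0,0.015,0,-1],[0,0,0.009,0,-1],[0,0,0,0,-1],[0,0,0,0,-1]]' 
python3 -m jog '[[-0.01,0,0,0,-1],[-0.01,0,0,0,-1],[-0.01,0,0,0,-1],[-0.01,0,0,0,-1],[-0.01,0,0,0,-1],[-0.01,0,0,0,-1],[-0.01,0,0,0,-1],[-0.01,0,0,0,-1],[-0.005,0,0,0,-1],[0,0,0,0,-1]]'
python3 - <<'E'
from h import *
im=manip.capture("side"); print(boards(im,.067,"side"))
E
```

```text
clock: 3.12
tool_pos: [0.6373, -0.0975, 0.0728]
tool_rot: [180.0, -0.1, -0.0]
contact_force: [0.9, -0.7, 0.0]
width: 0.0004
grip_force: 0.0
clock: 3.95
tool_pos: [0.5513, -0.0971, 0.0728]
tool_rot: [180.0, -0.1, -0.0]
contact_force: [1.0, -0.1, 0.3]
width: 0.0003
grip_force: 0.0
[(278.8, 337.5, 45.1, 27.7, 13.5), (559.1, 107.3, 151.6, 56.2, 0.0), (558.3, 39.0, 100.7, 55.4, 0.5), (556.7, -29.1, 151.9, 55.2, 0.4), (488.3, -91.7, 96.9, 65.1, 0.3), (-261.3, -1292.4, 402.4, 121.5, 79.9), (1231.1, -608.9, 1498.7, 730.4, -53.7)]
```

```bash
python3 -m jog '[[-0.007,0,0,0,-1],[-0.005,0,0,0,-1],[-0.001,0,0,0,-1],[0,0,0,0,-1],[0.004,0,0,0,-1],[0,0,-0.03,0,-1],[0,0,-0.03,0,-1],[0,0,0,0,0]]' 
python3 -m jog '[[-0.03,0,0,0,1],[-0.03,0,0,0,1],[-0.03,0,0,0,1],[-0.006,0,0,0,1],[0,0,0,0,1],[0,0,0,0,1],[0,0,0,0,1],[0,0,0,0,1],[0,0,0,0,1]]'
python3 - <<'E'
from h import *
im=manip.capture("side"); print(boards(im,.067,"side")[1:5]); cv2.imwrite("pics/s2.png",cv2.resize(im[130:350,180:480,::-1],None,fx=2.6,fy=2.6,interpolation=2))
E
```

```text
clock: 4.67
tool_pos: [0.5467, -0.0981, 0.1361]
tool_rot: [179.8, -0.6, 0.0]
contact_force: [1.4, -0.1, 0.9]
width: 0.0027
grip_force: 0.0
clock: 5.42
tool_pos: [0.448, -0.0972, 0.1315]
tool_rot: [180.0, -0.1, 0.0]
contact_force: [0.9, 0.3, -0.6]
width: 0.0591
grip_force: 0.0
[(559.1, 107.3, 151.6, 56.2, 0.0), (557.9, 38.9, 101.5, 55.6, 0.5), (556.8, -29.1, 151.7, 54.3, 0.4), (476.8, -91.8, 102.4, 63.4, -2.7)]
```

View pics/s2.png

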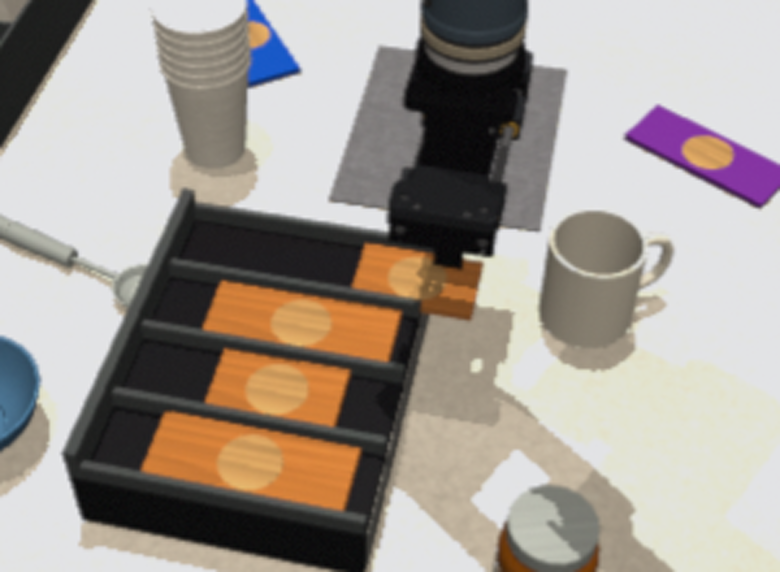

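The short board now stands out about 37 mm, with its end near crop px (478,290). I open the jaws fully, go down and grip.

```bash
python3 -m jog '[[0,0,0,0,1],[0,0,0,0,1],[0,0,0,0,1],[0,0,0,0,1],[-0.001,0,0.025,0,1],[0,0,0.025,0,1],[0,0,0.0125,0,1],[0,0,0,0,1],[0,0,0,0,1]]' 
python3 -m jog '[[0,0,0,0,-1],[0,0,0,0,-1],[0,0,0,0,-1],[0,0,0,0,-1],[0,0,0,0,-1],[0,0,0,0,-1],[0,0,0,0,-1],[0,0,0,0,-1]]' 45
```

```text
clock: 6.22
tool_pos: [0.4453, -0.0967, 0.0687]
tool_rot: [-180.0, 0.1, -0.0]
contact_force: [-0.5, -0.3, 0.2]
width: 0.0875
grip_force: 0.0
clock: 6.88
tool_pos: [0.4458, -0.0969, 0.0693]
tool_rot: [180.0, -0.0, -0.0]
contact_force: [-0.6, 0.2, 3.3]
width: 0.0588
grip_force: 44.8
```

```bash
python3 -m jog '[[0,0,-0.01,0,-1],[0,0,-0.02,0,-1],[0,0,-0.03,0,-1],[0,0,-0.03,0,-1],[0,0,-0.03,0,-1],[0,0,-0.02,0,-1],[0,0,-0.01,0,-1]]' 
python3 -m jog '[[0,-0.01,0,0,-1],[0,-0.02,0,0,-1],[0,-0.025,0,0,-1],[0,-0.03,0,0,-1],[0,-0.03,0,0,-1],[0,-0.03,0,0,-1],[0,-0.03,0,0,-1],[0,-0.03,0,0,-1],[0,-0.03,0,0,-1],[0,-0.02,0,0,-1]]'
python3 -m jog '[[0,-0.03,0,0,-1],[0,-0.03,0,0,-1],[0,-0.03,0,0,-1],[0,-0.03,0,0,-1],[0,-0.03,0,0,-1],[0,-0.03,0,0,-1],[0.008,-0.03,0,0,-1],[0.009,-0.02,0,0,-1],[0,-0.01,0,0,-1],[0,0,0,-0.108,-1]]'
python3 - <<'E'
from h import *
im=manip.capture("side"); print(boards(im,.067,"side")[:6]); cv2.imwrite("pics/s3.png",im[...,::-1])
print(manip.state()["tool_pos"])
E
```

```text
clock: 7.47
tool_pos: [0.4467, -0.0972, 0.2217]
tool_rot: [179.9, -0.2, -0.0]
contact_force: [-0.6, -0.6, -0.6]
width: 0.0591
grip_force: 44.8
clock: 8.3
tool_pos: [0.4438, 0.1611, 0.2176]
tool_rot: [-180.0, 0.2, 0.1]
contact_force: [-0.1, 0.1, 0.4]
width: 0.0591
grip_force: 44.8
clock: 9.13
tool_pos: [0.4615, 0.4002, 0.2172]
tool_rot: [180.0, 0.1, 6.4]
contact_force: [-0.3, -0.3, -0.5]
width: 0.0592
grip_force: 44.8
[(279.1, 337.6, 44.6, 27.7, 13.5), (564.8, 366.0, 73.7, 36.4, -82.1), (525.9, 38.5, 55.8, 37.8, -89.1), (1231.1, -608.9, 1498.7, 730.4, -53.7)]
[0.46099431 0.39883924 0.21711762]
```

View pics/s3.png

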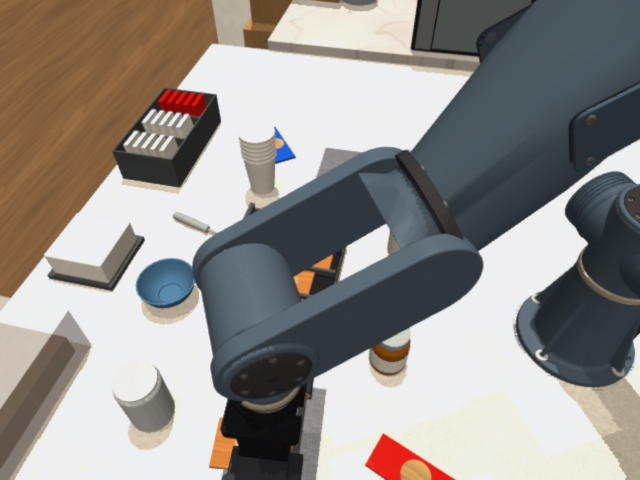

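```bash
python3 -m jog '[[0.002,0,0.02,0,-1],[0,0,0.03,0,-1],[0,0,0.03,0,-1],[0,0,0.03,0,-1],[0,0,0.03,0,-1],[0,0,0.025,0,-1],[0,0,0.015,0,-1],[0,0,0.01,0,-1],[0,0,0.005,0,-1],[0,0,0,0,-1]]' 
python3 -m jog '[[0,0,0.004,0,-1],[0,0,0.003,0,-1],[0,0,0.002,0,-1],[0,0,0,0,-1],[0,0,0,0,-1]]' 

```

```text
clock: 10.02
tool_pos: [0.4638, 0.3976, 0.023]
tool_rot: [179.9, 0.1, 6.1]
contact_force: [-0.1, -0.6, -0.2]
width: 0.0602
grip_force: 4.5
clock: 10.43
tool_pos: [0.4654, 0.399, 0.016]
tool_rot: [-179.9, -0.1, 6.2]
contact_force: [0.2, 0.5, 3.0]
width: 0.0591
grip_force: 45.0
```

The grip slackened for a moment and has recovered. I'll lower a little more, checking the force.

```bash
python3 -m jog '[[0,0,0.002,0,-1],[0,0,0.001,0,-1],[0,0,0,0,-1],[0,0,0,0,-1]]'; python3 - <<'E'
from h import *
im=manip.capture("side"); cv2.imwrite("pics/s4.png",cv2.resize(im[300:480,150:400,::-1],None,fx=3.2,fy=3.2,interpolation=2))
E
```

```text
clock: 10.77
tool_pos: [0.4652, 0.3988, 0.0122]
tool_rot: [-180.0, -0.1, 6.2]
contact_force: [-1.0, 0.9, 2.7]
width: 0.0589
grip_force: 45.0
```

View pics/s4.png

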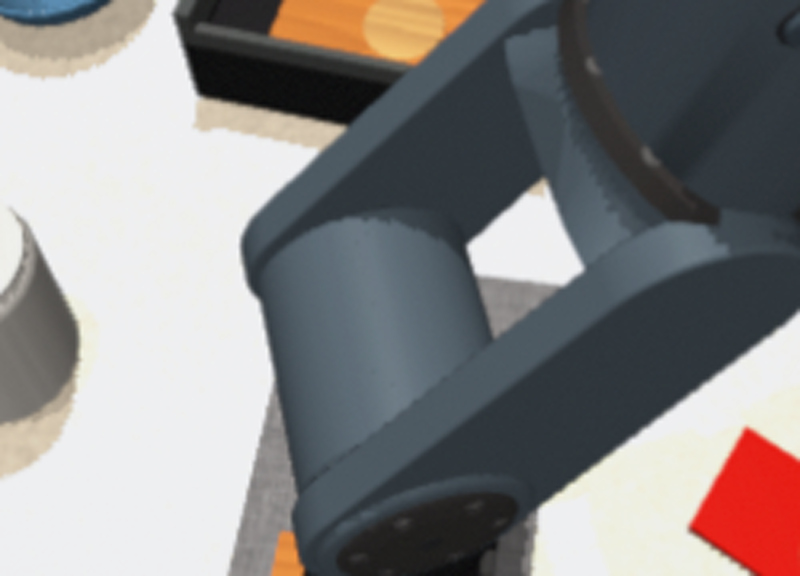

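```bash
python3 -m jog '[[0,0,0,0,1],[0,0,0,0,1],[0,0,0,0,1],[0,0,0,0,1],[0,0,0,0,1],[0,0,-0.02,0,1],[0,0,-0.04,0,1],[0,0,-0.04,0,1],[0,0,-0.04,0,1],[0,0,-0.04,0,1]]'
python3 -m jog '[[0,0,-0.03,0.108,-1],[0.013,0.028,0,0,-1],[0.013,0.028,0,0,-1],[0.013,0.028,0,0,-1],[0.013,0.028,0,0,-1],[0.013,0.028,0,0,-1],[0.013,0.028,0,0,-1],[0.013,0.028,0,0,-1],[0.013,0.028,0,0,-1],[0.013,0.028,0,0,-1]]'
python3 -m jog '[[0.013,0.028,0,0,-1],[0.013,0.028,0,0,-1],[0.013,0.028,0,0,-1],[0.013,0.024,0,0,-1],[0,0,0,0,-1],[0,0,0,0,-1]]'
python3 - <<'E'
from h import *
print(boards(manip.capture("side"),.067,"side")[:6]); im=manip.capture("top");print(boards(im,.067),boards(im,.009))
E
```

```text
clock: 11.65
tool_pos: [0.4642, 0.398, 0.1935]
tool_rot: [180.0, 0.1, 6.2]
contact_force: [0.2, -0.3, -0.2]
width: 0.0875
grip_force: 0.0
clock: 12.48
tool_pos: [0.5818, 0.1448, 0.2219]
tool_rot: [180.0, 0.0, -0.0]
contact_force: [0.6, 0.4, 0.4]
width: 0.0284
grip_force: 0.0
clock: 12.98
tool_pos: [0.6339, 0.0368, 0.2216]
tool_rot: [-180.0, 0.0, -0.2]
contact_force: [-1.0, -0.2, -0.4]
width: 0.0006
grip_force: 0.0
[(490.3, 392.8, 92.7, 17.9, 13.2), (279.1, 337.6, 44.6, 27.7, 13.5), (558.2, 107.3, 149.8, 55.2, 0.0), (557.7, 39.1, 101.0, 56.0, 0.5), (556.8, -29.1, 151.7, 54.3, 0.4), (1231.1, -608.9, 1498.7, 730.4, -53.7)]
[(493.9, 384.2, 95.3, 56.0, 6.0), (556.5, -28.2, 144.1, 57.4, -1.5)] [(496.1, 400.9, 99.1, 58.2, 6.0), (561.3, -28.0, 149.9, 59.7, -1.5)]
```

The first short board lies at (0.496, 0.401) with yaw 6.0°, flat and in line with the mat. The second short board is next.

```bash
python3 -m jog '[[0.003,-0.002,0.03,0,-1],[0,0,0.035,0,-1],[0,0,0.035,0,-1],[0,0,0.025,0,-1],[0,0,0.015,0,-1],[0,0,0.009,0,-1],[0,0,0,0,-1],[0,0,0,0,-1]]'
python3 -m jog '[[-0.012,0,0,0,-1],[-0.012,0,0,0,-1],[-0.01,0,0,0,-1],[-0.01,0,0,0,-1],[-0.01,0,0,0,-1],[-0.01,0,0,0,-1],[-0.01,0,0,0,-1],[-0.01,0,0,0,-1],[-0.008,0,0,0,-1],[-0.004,0,0,0,-1]]'
python3 - <<'E'
from h import *
print(boards(manip.capture("side"),.067,"side")[:6])
E
```

```text
clock: 13.75
tool_pos: [0.6366, 0.0413, 0.0734]
tool_rot: [-180.0, -0.0, 0.1]
contact_force: [-0.2, 0.0, 0.2]
width: 0.0002
grip_force: 0.0
clock: 14.58
tool_pos: [0.5413, 0.0405, 0.0749]
tool_rot: [180.0, -0.2, 0.0]
contact_force: [1.9, 0.7, 3.2]
width: 0.0001
grip_force: 1.9
[(490.3, 392.8, 92.7, 17.9, 13.2), (279.1, 337.6, 44.6, 27.7, 13.5), (559.6, 107.9, 150.9, 56.1, -0.5), (478.4, 43.6, 92.5, 64.8, 0.4), (499.8, -29.9, 54.8, 37.8, 89.5), (-261.3, -1292.4, 402.4, 121.5, 79.9)]
```

```bash
python3 -m jog '[[-0.002,0,0,0,-1],[0,0,0,0,-1],[0.004,0,0,0,-1],[0,0,-0.03,0,-1],[0,0,-0.03,0,-1],[-0.03,0,0,0,1],[-0.03,0,0,0,1],[-0.03,0,0,0,1],[-0.006,0,0,0,1],[0,0,0,0,1]]'
python3 -m jog '[[0,0,0,0,1],[0,0,0,0,1],[0,0,0,0,1],[0,0,0,0,1],[0,0,0,0,1],[0,0,0,0,1],[0,0,0,0,1]]'
python3 - <<'E'
from h import *
print(boards(manip.capture("side"),.067,"side")[:6])
E
```

```text
clock: 15.47
tool_pos: [0.4441, 0.0408, 0.1331]
tool_rot: [-180.0, 0.2, -0.0]
contact_force: [0.1, 0.1, 0.8]
width: 0.0261
grip_force: 0.0
clock: 16.05
tool_pos: [0.4468, 0.0404, 0.1329]
tool_rot: [-180.0, 0.0, -0.0]
contact_force: [0.7, 0.5, -1.0]
width: 0.0726
grip_force: 0.0
[(490.3, 392.8, 92.7, 17.9, 13.2), (279.1, 337.6, 44.6, 27.7, 13.5), (559.1, 107.4, 151.6, 56.1, -0.1), (479.2, 44.5, 106.3, 54.8, -7.9), (569.1, -29.1, 127.2, 54.3, 0.4), (1231.1, -608.9, 1498.7, 730.4, -53.7)]
```

```bash
python3 -m jog '[[0,0,0,0,1],[0,0,0,0,1],[0,0,0,0,1],[0,0,0.025,0,1],[0,0,0.025,0,1],[0,0,0.014,0,1],[0,0,0,0,1],[0,0,0,0,1]]'
python3 -m jog '[[0,0,0,0,-1],[0,0,0,0,-1],[0,0,0,0,-1],[0,0,0,0,-1],[0,0,0,0,-1],[0,0,0,0,-1],[0,0,0,0,-1],[0,0,0,0,-1]]' 45
```

```text
clock: 16.77
tool_pos: [0.4462, 0.0405, 0.0686]
tool_rot: [-180.0, 0.1, -0.0]
contact_force: [-0.2, -0.4, -0.1]
width: 0.087
grip_force: 0.0
clock: 17.43
tool_pos: [0.4469, 0.0404, 0.0693]
tool_rot: [180.0, -0.0, -0.0]
contact_force: [-0.1, 0.2, 3.7]
width: 0.0589
grip_force: 45.0
```

```bash
python3 -m jog '[[0,0,-0.01,0,-1],[0,0,-0.02,0,-1],[0,0,-0.03,0,-1],[0,0,-0.03,0,-1],[0,0,-0.02,0,-1],[0,0,-0.01,0,-1],[0,-0.01,0,0,-1],[0,-0.02,0,0,-1],[0,-0.03,0,0,-1],[0,-0.03,0,0,-1]]' 
python3 -m jog '[[0.009,-0.03,0,0,-1],[0.009,-0.03,0,0,-1],[0.009,-0.03,0,0,-1],[0,-0.03,0,0,-1],[0,-0.02,0,0,-1],[0,-0.008,0,0,-1],[0,0,0,-0.108,-1],[0,0,0,0,-1],[0,0,0,0,-1]]'
```

```text
clock: 18.27
tool_pos: [0.4457, 0.1315, 0.188]
tool_rot: [-180.0, 0.1, -0.1]
contact_force: [0.7, -0.0, -1.1]
width: 0.0593
grip_force: 45.0
clock: 19.02
tool_pos: [0.4727, 0.278, 0.1881]
tool_rot: [180.0, 0.1, 6.0]
contact_force: [-0.4, -0.2, -0.1]
width: 0.0593
grip_force: 45.0
```

```bash
python3 -m jog '[[0.002,0,0.02,0,-1],[0,0,0.03,0,-1],[0,0,0.03,0,-1],[0,0,0.03,0,-1],[0,0,0.025,0,-1],[0,0,0.015,0,-1],[0,0,0.012,0,-1],[0,0,0.006,0,-1],[0,0,0,0,-1],[0,0,0,0,-1]]' 
python3 -m jog '[[0,0,0.004,0,-1],[0,0,0.002,0,-1],[0,0,0.001,0,-1],[0,0,0,0,-1],[0,0,0,0,-1]]' 

```

```text
clock: 19.85
tool_pos: [0.4761, 0.2785, 0.0214]
tool_rot: [-180.0, -0.0, 6.1]
contact_force: [0.2, 0.1, -1.2]
width: 0.0594
grip_force: 45.0
clock: 20.27
tool_pos: [0.4758, 0.2787, 0.0144]
tool_rot: [-180.0, -0.0, 6.2]
contact_force: [-1.5, 0.4, 0.2]
width: 0.0591
grip_force: 45.0
```

```bash
python3 -m jog '[[0,0,0.0025,0,-1],[0,0,0,0,-1],[0,0,0,0,-1],[0,0,0,0,1],[0,0,0,0,1],[0,0,0,0,1],[0,0,0,0,1],[0,0,0,0,1],[0,0,-0.02,0,1],[0,0,-0.04,0,1]]' 
python3 -m jog '[[0,0,-0.04,0,-1],[0,0,-0.04,0,-1],[0,0,-0.04,0,-1],[0,0,0,0.108,-1],[0.025,0.025,0,0,-1],[0.025,0.025,0,0,-1],[0.025,0.025,0,0,-1],[0.025,0.025,0,0,-1],[0.025,0.025,0,0,-1],[0.025,0.025,0,0,-1]]'
python3 -m jog '[[0.026,0.022,0,0,-1],[0,0,0,0,-1],[0,0,0,0,-1]]'
python3 - <<'E'
from h import *
print(boards(manip.capture("side"),.067,"side")[:6]); im=manip.capture("top");print(boards(im,.067),boards(im,.009))
E
```

```text
clock: 21.1
tool_pos: [0.4724, 0.2773, 0.0683]
tool_rot: [179.9, 0.6, 6.2]
contact_force: [0.1, 0.6, -0.2]
width: 0.0861
grip_force: 0.0
clock: 21.93
tool_pos: [0.6263, 0.1273, 0.1915]
tool_rot: [-180.0, 0.0, -0.0]
contact_force: [1.0, 0.3, -0.2]
width: 0.0283
grip_force: 0.0
clock: 22.18
tool_pos: [0.6526, 0.1048, 0.191]
tool_rot: [-180.0, 0.0, -0.2]
contact_force: [-0.2, 0.9, -1.0]
width: 0.0085
grip_force: 0.0
[(490.3, 392.8, 92.7, 17.9, 13.2), (279.1, 337.6, 44.6, 27.7, 13.5), (497.6, 305.9, 93.5, 57.9, 7.1), (559.0, 107.3, 151.5, 56.1, 0.1), (556.8, -29.4, 151.8, 54.8, 0.4), (1231.1, -608.9, 1498.7, 730.4, -53.7)]
[(493.6, 384.3, 96.1, 56.4, 5.3), (556.5, -28.2, 149.2, 57.4, -1.5)] [(495.9, 401.0, 99.9, 58.7, 5.3), (561.3, -28.0, 155.2, 59.7, -1.5)]
```

```bash
python3 -m jog '[[0.002,-0.002,0.03,0,-1],[0,0,0.035,0,-1],[0,0,0.025,0,-1],[0,0,0.015,0,-1],[0,0,0.009,0,-1],[0,0,0.004,0,-1],[0,0,0,0,-1],[0,0,0,0,-1]]'
python3 -m jog '[[-0.01,0,0,0,-1],[-0.01,0,0,0,-1],[-0.01,0,0,0,-1],[-0.01,0,0,0,-1],[-0.01,0,0,0,-1],[-0.01,0,0,0,-1],[-0.01,0,0,0,-1],[-0.008,0,0,0,-1],[-0.004,0,0,0,-1],[0,0,0,0,-1]]'
python3 - <<'E'
from h import *
print(boards(manip.capture("side"),.067,"side")[:6])
E
```

```text
clock: 22.95
tool_pos: [0.6541, 0.1092, 0.0746]
tool_rot: [-180.0, -0.1, 0.0]
contact_force: [0.8, 0.4, 0.6]
width: 0.0005
grip_force: 0.0
clock: 23.78
tool_pos: [0.572, 0.1087, 0.0754]
tool_rot: [-180.0, -0.1, -0.0]
contact_force: [-2.2, 0.2, 7.9]
width: 0.0003
grip_force: 4.1
[(490.3, 392.8, 92.7, 17.9, 13.2), (279.1, 337.6, 44.6, 27.7, 13.5), (497.9, 305.9, 93.6, 57.9, 7.1), (518.1, 106.7, 82.4, 56.0, -0.9), (520.5, -29.6, 79.5, 54.8, 0.4), (-261.3, -1292.4, 402.4, 121.5, 79.9)]
```

The force and height show the tips sitting on top of the board (tip z 0.067): I started too high and rode over it. I go back behind it and start lower.

```bash
python3 -m jog '[[0,0,-0.025,0,-1],[0.025,0,-0.01,0,-1],[0.03,0,0,0,-1],[0.028,0,0,0,-1],[0,0,0,0,-1],[0,0,0,0,-1]]'
python3 - <<'E'
from h import *
im=manip.capture("side");print(boards(im,.067,"side")[:6]); cv2.imwrite("pics/s5.png",cv2.resize(im[130:350,180:480,::-1],None,fx=2.6,fy=2.6,interpolation=2))
E
```

```text
clock: 24.33
tool_pos: [0.6562, 0.1084, 0.1089]
tool_rot: [-180.0, -0.1, -0.0]
contact_force: [-1.0, -1.2, -0.4]
width: 0.0004
grip_force: 0.0
[(490.3, 392.8, 92.7, 17.9, 13.2), (279.1, 337.6, 44.6, 27.7, 13.5), (497.8, 306.0, 93.7, 57.8, 7.0), (552.7, 107.5, 151.5, 56.6, 0.0), (556.7, -29.4, 151.9, 54.8, 0.4), (-261.3, -1292.4, 402.4, 121.5, 79.9)]
```

View pics/s5.png

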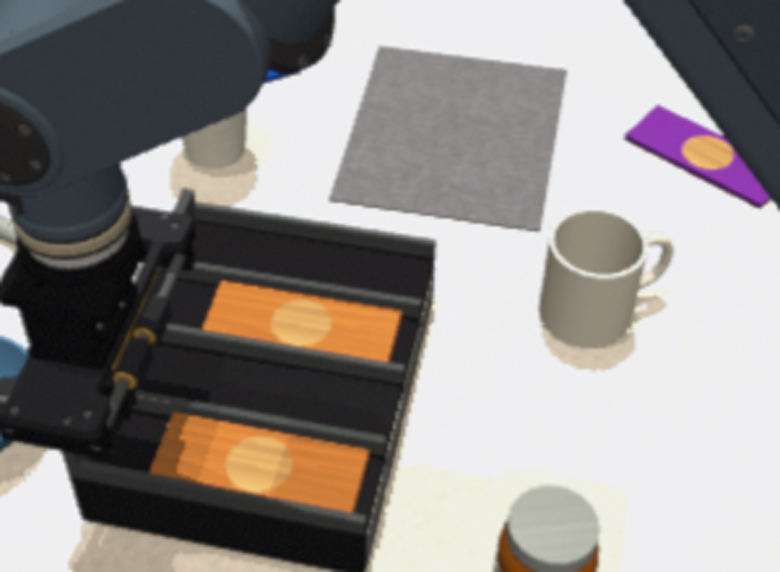

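The board lies flat in its bay (crop px 260,463), moved only 6 mm. I go down to a tip height of about 0.063.

```bash
python3 -m jog '[[0,0,0.015,0,-1],[0,0,0.015,0,-1],[0,0,0.008,0,-1],[0,0,0,0,-1],[0,0,0,0,-1],[0,0,0,0,-1],[0,0,0,0,-1]]'
```

```text
clock: 24.97
tool_pos: [0.6544, 0.1086, 0.0708]
tool_rot: [-180.0, 0.0, -0.0]
contact_force: [-0.5, 0.5, 0.3]
width: 0.0001
grip_force: 0.0
```

```bash
python3 -m jog '[[-0.01,0,0,0,-1],[-0.01,0,0,0,-1],[-0.01,0,0,0,-1],[-0.01,0,0,0,-1],[-0.01,0,0,0,-1],[-0.01,0,0,0,-1],[-0.01,0,0,0,-1],[-0.008,0,0,0,-1],[-0.005,0,0,0,-1],[0,0,0,0,-1]]'
python3 -m jog '[[0.004,0,0,0,-1],[0,0,-0.03,0,-1],[0,0,-0.03,0,-1],[0,0,0,0,-1]]'
python3 - <<'E'
from h import *
print(boards(manip.capture("side"),.067,"side")[2:5])
E
```

```text
clock: 25.8
tool_pos: [0.5704, 0.1087, 0.0707]
tool_rot: [-180.0, 0.1, -0.0]
contact_force: [-0.4, 0.2, 0.0]
width: 0.0005
grip_force: 0.0
clock: 26.13
tool_pos: [0.5808, 0.1087, 0.1357]
tool_rot: [-180.0, -0.7, -0.0]
contact_force: [0.6, 0.3, 0.0]
width: 0.0004
grip_force: 0.0
[(497.6, 305.9, 93.5, 57.9, 7.1), (483.7, 111.1, 149.9, 64.0, 0.2), (533.0, -29.5, 104.2, 54.8, 0.4)]
```

```bash
python3 -m jog '[[-0.03,0,0,0,1],[-0.03,0,0,0,1],[-0.03,0,0,0,1],[-0.03,0,0,0,1],[-0.008,0,0,0,1],[0,0,0,0,1],[0,0,0,0,1],[0,0,0,0,1],[0,0,0,0,1],[0,0,0,0,1]]'
python3 -m jog '[[0,0,0,0,1],[0,0,0,0,1],[0,0,0,0,1]]'
```

```text
clock: 27.02
tool_pos: [0.4494, 0.1085, 0.1305]
tool_rot: [180.0, -0.1, -0.0]
contact_force: [-0.3, 0.3, -0.1]
width: 0.0592
grip_force: 0.0
clock: 27.27
tool_pos: [0.4479, 0.1086, 0.1305]
tool_rot: [-180.0, -0.0, -0.0]
contact_force: [0.2, 0.1, -0.2]
width: 0.0792
grip_force: 0.0
```

```bash
python3 -m jog '[[-0.002,0.001,0,0,1],[0,0,0,0,1],[0,0,0.025,0,1],[0,0,0.025,0,1],[0,0,0.0115,0,1],[0,0,0,0,1],[0,0,0,0,1]]'
python3 -m jog '[[0,0,0,0,-1],[0,0,0,0,-1],[0,0,0,0,-1],[0,0,0,0,-1],[0,0,0,0,-1],[0,0,0,0,-1],[0,0,0,0,-1],[0,0,0,0,-1]]' 50
python3 - <<'E'
from h import *
print(boards(manip.capture("side"),.067,"side")[2:5])
E
```

```text
clock: 27.85
tool_pos: [0.4452, 0.1076, 0.0687]
tool_rot: [-180.0, 0.1, -0.0]
contact_force: [0.4, 0.3, 0.5]
width: 0.0869
grip_force: 0.0
clock: 28.52
tool_pos: [0.4459, 0.1076, 0.0693]
tool_rot: [-180.0, -0.0, -0.0]
contact_force: [-0.5, -0.4, 3.4]
width: 0.0591
grip_force: 49.9
[(497.5, 305.8, 93.9, 57.9, 7.3), (525.6, 106.8, 67.4, 56.3, 0.0), (573.6, -29.0, 118.1, 54.3, 0.4)]
```

```bash
python3 -m jog '[[0,0,-0.01,0,-1],[0,0,-0.02,0,-1],[0,0,-0.03,0,-1],[0,0,-0.03,0,-1],[0,0,-0.02,0,-1],[0,0,-0.01,0,-1],[0,0.01,0,0,-1],[0,0.02,0,0,-1],[0,0.03,0,0,-1],[0,0.03,0,0,-1]]' 
python3 -m jog '[[0,0.03,0,0,-1],[0,0.03,0,0,-1],[0,0.03,0,0,-1],[0,0.03,0,0,-1],[0,0.03,0,0,-1],[0,0.03,0,0,-1],[0,0.03,0,0,-1],[0,0.03,0,0,-1],[0,0.03,0,0,-1],[0,0.03,0,0,-1]]'
python3 -m jog '[[0.003,0.03,0,0,-1],[0.003,0.03,0,0,-1],[0,0.03,0,0,-1],[0,0.02,0,0,-1],[0,0.015,0,0,-1],[0,0.009,0,0,-1],[0,0,0,-0.017,-1],[0,0,0,0,-1],[0,0,0,0,-1]]'
```

```text
clock: 29.4
tool_pos: [0.4445, 0.0168, 0.188]
tool_rot: [-180.0, 0.1, 0.1]
contact_force: [0.5, 0.6, -1.4]
width: 0.0592
grip_force: 49.9
clock: 30.23
tool_pos: [0.4439, -0.2838, 0.1873]
tool_rot: [-179.9, 0.2, -0.0]
contact_force: [0.5, -0.4, -0.8]
width: 0.0589
grip_force: 49.9
clock: 30.98
tool_pos: [0.4509, -0.4149, 0.1882]
tool_rot: [-179.9, 0.1, 1.0]
contact_force: [-0.2, -0.1, -0.6]
width: 0.0589
grip_force: 49.9
```

```bash
python3 -m jog '[[0.001,0,0.02,0,-1],[0,0,0.03,0,-1],[0,0,0.03,0,-1],[0,0,0.03,0,-1],[0,0,0.025,0,-1],[0,0,0.015,0,-1],[0,0,0.012,0,-1],[0,0,0.006,0,-1],[0,0,0,0,-1],[0,0,0,0,-1]]' 
python3 -m jog '[[0,0,0.004,0,-1],[0,0,0.002,0,-1],[0,0,0.001,0,-1],[0,0,0.001,0,-1],[0,0,0,0,-1],[0,0,0,0,-1]]' 
python3 - <<'E'
from h import *
im=manip.capture("side");print(boards(im,.009,"side")[:6])
print(boards(manip.capture("top"),.009)); cv2.imwrite("pics/s6.png",cv2.resize(im[80:300,180:480,::-1],None,fx=2.6,fy=2.6,interpolation=2))
E
```

```text
clock: 31.82
tool_pos: [0.453, -0.4164, 0.0217]
tool_rot: [180.0, -0.0, 1.0]
contact_force: [0.2, 0.3, -1.1]
width: 0.059
grip_force: 49.9
clock: 32.32
tool_pos: [0.4526, -0.4164, 0.0132]
tool_rot: [180.0, -0.0, 1.0]
contact_force: [-0.5, -0.9, -0.8]
width: 0.0593
grip_force: 49.9
[(499.9, 377.2, 99.7, 19.3, 13.2), (272.5, 317.7, 48.5, 29.8, 13.5), (507.7, 283.8, 100.5, 62.2, 7.0), (571.3, -76.7, 163.3, 58.9, 0.4), (516.1, -411.3, 97.7, 67.4, 2.5), (-308.3, -1434.6, 432.6, 130.6, 79.9)]
[(496.1, 400.8, 99.6, 59.0, 5.4), (507.9, 281.2, 99.2, 58.3, 7.2), (530.4, -416.3, 69.2, 58.1, 2.6), (562.0, -28.1, 155.2, 60.2, 0.4)]
```

View pics/s6.png

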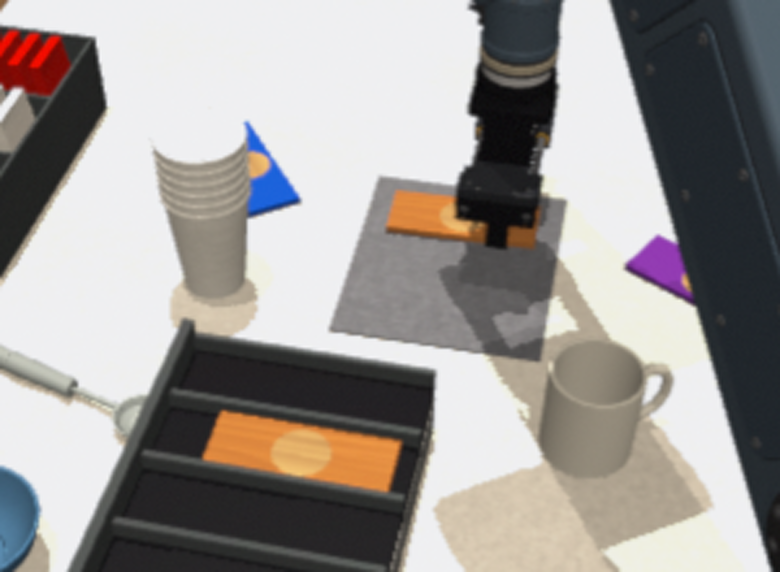

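The long board lies over the deep mat within its edges (crop px 390-540, 190-245), and both short boards are good. I release and go behind the last long board.

```bash
python3 -m jog '[[0,0,0.0015,0,-1],[0,0,0,0,-1],[0,0,0,0,-1],[0,0,0,0,1],[0,0,0,0,1],[0,0,0,0,1],[0,0,0,0,1],[0,0,0,0,1],[0,0,-0.02,0,1],[0,0,-0.04,0,1]]' 
python3 -m jog '[[0,0,-0.04,0,-1],[0,0,-0.04,0,-1],[0,0,-0.04,0,-1],[0,0,-0.02,0.017,-1],[0.0145,-0.0277,0,0,-1],[0.0145,-0.0277,0,0,-1],[0.0145,-0.0277,0,0,-1],[0.0145,-0.0277,0,0,-1],[0.0145,-0.0277,0,0,-1],[0.0145,-0.0277,0,0,-1]]'
python3 -m jog '[[0.0145,-0.0277,0,0,-1],[0.0145,-0.0277,0,0,-1],[0.0145,-0.0277,0,0,-1],[0.0145,-0.0277,0,0,-1],[0.0145,-0.0277,0,0,-1],[0.0145,-0.0277,0,0,-1],[0.0145,-0.0277,0,0,-1],[0.0145,-0.0277,0,0,-1],[0,0,0,0,-1],[0,0,0,0,-1]]'
python3 - <<'E'
from h import *
im=manip.capture("side");print(boards(im,.067,"side")[:6]);print(boards(im,.009,"side")[:6])
E
```

```text
clock: 33.25
tool_pos: [0.45, -0.4133, 0.0676]
tool_rot: [-179.5, 0.4, 1.0]
contact_force: [0.3, -0.6, -0.4]
width: 0.0863
grip_force: 0.0
clock: 34.08
tool_pos: [0.5398, -0.2487, 0.2116]
tool_rot: [-180.0, 0.0, -0.0]
contact_force: [0.3, -0.4, 0.6]
width: 0.0284
grip_force: 0.0
clock: 34.92
tool_pos: [0.6557, -0.0269, 0.2113]
tool_rot: [180.0, 0.0, 0.2]
contact_force: [0.8, -1.2, -0.8]
width: 0.0006
grip_force: 0.0
[(490.3, 392.8, 92.7, 17.9, 13.2), (279.1, 337.6, 44.6, 27.7, 13.5), (497.6, 305.9, 93.5, 57.9, 7.1), (556.7, -29.4, 151.1, 54.8, 0.4), (481.3, -340.7, 139.4, 62.2, 2.1), (-302.5, -1283.8, 400.0, 37.4, 79.9)]
[(499.9, 377.2, 99.7, 19.3, 13.2), (272.7, 317.8, 47.9, 29.8, 13.5), (507.7, 283.7, 100.5, 62.3, 7.1), (571.3, -76.7, 162.4, 58.9, 0.4), (490.1, -411.4, 149.8, 66.9, 2.1), (-352.5, -1425.4, 430.0, 40.2, 79.9)]
```

Descend to TCP z 0.071 and check the height before pushing.

```bash
python3 -m jog '[[0,0.002,0.035,0,-1],[0,0,0.035,0,-1],[0,0,0.03,0,-1],[0,0,0.02,0,-1],[0,0,0.012,0,-1],[0,0,0.007,0,-1],[0,0,0.001,0,-1],[0,0,0,0,-1],[0,0,0,0,-1],[0,0,0,0,-1]]'
```

```text
clock: 35.8
tool_pos: [0.6568, -0.0309, 0.0733]
tool_rot: [180.0, -0.2, -0.0]
contact_force: [0.2, 0.4, -0.1]
width: 0.0004
grip_force: 0.0
```

```bash
python3 -m jog '[[0,0,0.0025,0,-1],[0,0,0,0,-1],[-0.01,0,0,0,-1],[-0.01,0,0,0,-1],[-0.01,0,0,0,-1],[0,0,0,0,-1]]'
python3 -m jog '[[-0.01,0,0,0,-1],[-0.01,0,0,0,-1],[-0.01,0,0,0,-1],[-0.01,0,0,0,-1],[-0.01,0,0,0,-1],[-0.006,0,0,0,-1],[0,0,0,0,-1],[0,0,0,0,-1]]'
python3 -m jog '[[0.004,0,0,0,-1],[0,0,-0.03,0,-1],[0,0,-0.03,0,-1],[0,0,0,0,-1],[0,0,0,0,-1]]'
python3 - <<'E'
from h import *
print(boards(manip.capture("side"),.067,"side")[2:5])
E
```

```text
clock: 36.3
tool_pos: [0.6234, -0.0301, 0.0691]
tool_rot: [-180.0, 0.2, -0.0]
contact_force: [-0.9, -0.5, 0.2]
width: 0.0005
grip_force: 0.0
clock: 36.97
tool_pos: [0.5703, -0.0307, 0.0693]
tool_rot: [180.0, -0.1, -0.0]
contact_force: [0.3, 1.1, 0.7]
width: 0.0006
grip_force: 0.0
clock: 37.38
tool_pos: [0.5761, -0.031, 0.131]
tool_rot: [179.9, -0.3, -0.0]
contact_force: [-0.1, 0.2, -0.5]
width: 0.0004
grip_force: 0.0
[(497.6, 305.9, 93.5, 57.8, 7.0), (482.0, -24.1, 149.8, 64.6, 0.3), (481.3, -340.3, 139.4, 63.0, 1.8)]
```

```bash
python3 -m jog '[[-0.03,0,0,0,1],[-0.03,0,0,0,1],[-0.03,0,0,0,1],[-0.03,0,0,0,1],[-0.008,-0.002,0,0,1],[0,0,0,0,1],[0,0,0,0,1],[0,0,0,0,1],[0,0,0,0,1],[0,0,0,0,1]]'
python3 -m jog '[[0,0,0,0,1],[0,0,0,0,1],[0,0,0,0,1],[0,0,0,0,1],[0,0,0,0,1]]'
```

```text
clock: 38.27
tool_pos: [0.4472, -0.0289, 0.1289]
tool_rot: [180.0, -0.1, 0.0]
contact_force: [-0.1, 0.4, -0.0]
width: 0.0593
grip_force: 0.0
clock: 38.68
tool_pos: [0.4457, -0.0285, 0.1291]
tool_rot: [180.0, -0.0, -0.0]
contact_force: [-0.8, 0.1, 0.5]
width: 0.0858
grip_force: 0.0
```

```bash
python3 -m jog '[[0,0,0.025,0,1],[0,0,0.025,0,1],[0,0,0.01,0,1],[0,0,0,0,1],[0,0,0,0,1]]'
python3 -m jog '[[0,0,0,0,-1],[0,0,0,0,-1],[0,0,0,0,-1],[0,0,0,0,-1],[0,0,0,0,-1],[0,0,0,0,-1],[0,0,0,0,-1],[0,0,0,0,-1]]' 50
python3 - <<'E'
from h import *
print(boards(manip.capture("side"),.067,"side")[2:5])
E
```

```text
clock: 39.1
tool_pos: [0.4453, -0.0285, 0.0687]
tool_rot: [-180.0, 0.1, -0.0]
contact_force: [0.6, -1.0, 0.6]
width: 0.0868
grip_force: 0.0
clock: 39.77
tool_pos: [0.4458, -0.0286, 0.0693]
tool_rot: [180.0, -0.0, -0.0]
contact_force: [-0.8, 0.1, 2.3]
width: 0.0588
grip_force: 49.9
[(497.6, 305.9, 93.5, 57.8, 7.0), (527.6, -29.8, 59.8, 54.9, 0.9), (-261.3, -1292.4, 402.4, 121.5, 79.9)]
```

```bash
python3 -m jog '[[0,0,-0.01,0,-1],[0,0,-0.02,0,-1],[0,0,-0.03,0,-1],[0,0,-0.03,0,-1],[0,0,-0.02,0,-1],[0,0,-0.01,0,-1],[0,0.01,0,0,-1],[0,0.02,0,0,-1],[0,0.03,0,0,-1],[0,0.03,0,0,-1]]' 
python3 -m jog '[[0,0.03,0,0,-1],[0,0.03,0,0,-1],[0,0.03,0,0,-1],[0.005,0.03,0,0,-1],[0,0.03,0,0,-1],[0,0.02,0,0,-1],[0,0.008,0,0,-1],[0,0,0,-0.017,-1],[0,0,0,0,-1],[0,0,0,0,-1]]'
```

```text
clock: 40.65
tool_pos: [0.4446, -0.1192, 0.188]
tool_rot: [-180.0, 0.1, 0.1]
contact_force: [0.4, 0.6, -1.0]
width: 0.0588
grip_force: 49.9
clock: 41.48
tool_pos: [0.4497, -0.2947, 0.1883]
tool_rot: [-179.9, 0.1, 1.0]
contact_force: [-0.1, -0.6, -0.9]
width: 0.0592
grip_force: 49.9
```

```bash
python3 -m jog '[[0.001,0,0.02,0,-1],[0,0,0.03,0,-1],[0,0,0.03,0,-1],[0,0,0.03,0,-1],[0,0,0.025,0,-1],[0,0,0.015,0,-1],[0,0,0.012,0,-1],[0,0,0.006,0,-1],[0,0,0,0,-1],[0,0,0,0,-1]]' 
python3 -m jog '[[0,0,0.004,0,-1],[0,0,0.002,0,-1],[0,0,0.001,0,-1],[0,0,0.001,0,-1],[0,0,0,0,-1],[0,0,0,0,-1],[0,0,0.0015,0,-1],[0,0,0,0,-1],[0,0,0,0,-1]]' 
python3 - <<'E'
from h import *
im=manip.capture("side");print(boards(im,.009,"side")[:6])
print(boards(manip.capture("top"),.009))
E
```

```text
clock: 42.32
tool_pos: [0.4518, -0.2957, 0.0213]
tool_rot: [-180.0, 0.0, 1.0]
contact_force: [0.4, -0.2, -0.4]
width: 0.0591
grip_force: 49.9
clock: 43.07
tool_pos: [0.4516, -0.2967, 0.0116]
tool_rot: [180.0, -0.0, 1.0]
contact_force: [-0.4, 0.2, 0.6]
width: 0.0587
grip_force: 49.9
[(499.9, 377.2, 99.7, 19.3, 13.2), (272.6, 317.7, 48.2, 29.8, 13.5), (507.7, 283.8, 100.5, 62.2, 7.0), (513.6, -290.5, 96.7, 66.3, 2.0), (530.8, -409.6, 67.8, 67.6, -87.0), (-308.3, -1434.6, 432.6, 130.6, 79.9)]
[(495.9, 400.6, 99.7, 58.7, 6.1), (507.9, 281.2, 99.2, 58.3, 7.2), (535.1, -295.6, 56.9, 54.0, -87.5), (506.8, -416.4, 116.5, 59.1, 2.2)]
```

Release, rise, and move away to the side for a final clear look.

```bash
python3 -m jog '[[0,0,0,0,1],[0,0,0,0,1],[0,0,0,0,1],[0,0,0,0,1],[0,0,0,0,1],[0,0,-0.02,0,1],[0,0,-0.04,0,1],[0,0,-0.04,0,1],[0,0,-0.04,0,1],[0,0,-0.04,0,1]]' 
python3 -m jog '[[0,0,-0.03,0,1],[-0.02,0.03,0,0,1],[-0.02,0.03,0,0,1],[-0.02,0.03,0,0,1],[-0.02,0.03,0,0,1],[-0.02,0.03,0,0,1],[-0.02,0.03,0,0,1],[-0.02,0.03,0,0,1],[-0.02,0.03,0,0,1],[0,0.03,0,0,1]]'
python3 - <<'E'
from h import *
im=manip.capture("side");print(boards(im,.009,"side")[:6])
t=manip.capture("top");print(boards(t,.009))
cv2.imwrite("pics/f1.png",im[...,::-1]);cv2.imwrite("pics/f2.png",t[...,::-1])
E
```

```text
clock: 44.0
tool_pos: [0.4511, -0.2961, 0.1932]
tool_rot: [-180.0, 0.0, 1.0]
contact_force: [0.8, -0.8, 0.0]
width: 0.0873
grip_force: 0.0
clock: 44.83
tool_pos: [0.2922, -0.5703, 0.2213]
tool_rot: [-179.9, 0.1, 0.8]
contact_force: [0.8, 0.0, -0.4]
width: 0.0872
grip_force: 0.0
[(499.9, 377.2, 99.7, 19.3, 13.2), (272.6, 317.7, 48.2, 29.8, 13.5), (507.7, 283.8, 100.5, 62.2, 7.0), (487.1, -291.5, 150.0, 66.5, 2.3), (490.1, -411.1, 149.8, 67.4, 2.1), (-349.4, -1427.3, 432.6, 47.0, 79.9)]
[(496.1, 400.2, 99.3, 59.4, 6.2), (507.9, 281.2, 99.2, 58.3, 7.2), (487.4, -296.4, 149.6, 59.3, 2.4), (490.4, -417.1, 149.2, 59.1, 2.4)]
```

View pics/f1.png

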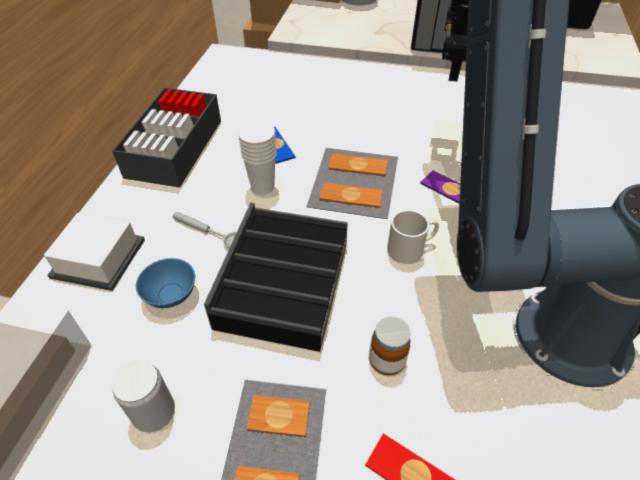

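View pics/f2.png

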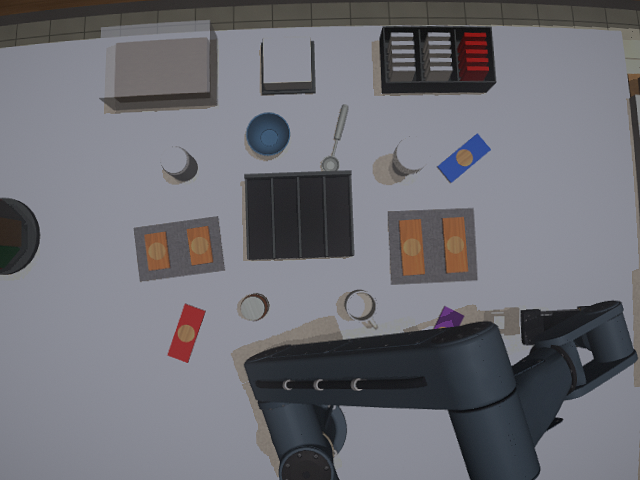

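Both views show two long boards on the deep mat (412,247)/(455,245) and two short boards on the shallow mat (156,251)/(199,245). The rack is empty and the other things are where they were.

```bash
python3 -c "
from bench import manip; print(manip.job_done())"
```

```text
the job is handed in; nothing more can be done
None
```

The job is handed in: both long boards lie flat on the deep mat and both short boards on the shallow mat, each wholly on its mat and in line with its depth, and the other things look undisturbed in the final pictures.

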